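# Pair two call buttons with the desk receiver

## Task

Pair two of the wireless call buttons with the grey desk receiver: with a fingertip, lightly press the receiver's blue key, then the green button, then the yellow button, and last the receiver's white key to save, letting each come back up before you press the next. Do not press the red button, which is already paired, and never lean hard on anything. Leave the pucks standing where they are, neither lifted nor slid, and leave the other things on the desk alone.

Things in the scene. Friction and masses are not known exactly. Their poses are not given: they have to be found in the camera images.
- receiver: grey desk receiver, a box 140 mm (its x) by 200 mm (its y) by 50 mm high, does not move; origin at the centre of its underside, on the table. Dark display on its far (+x) half; stub aerial (12 mm thick, top at 98 mm) at x +55, y +85 mm. On the near half are the blue key (x -30, y +55 mm) and the white key (x -30, y -55 mm), each 34 mm square, tops 64 mm above the table
- blue_key (a joint): travel of the receiver's blue key in m: 0 up, 0.008 fully down. Spring travel 8 mm straight down; it starts to move at about 1.5 N, counts as pressed once it is 2.5 mm down (about 3.8 N), passes 5 mm at 6 N, is fully down at 8.7 N, and springs back up; no need to bottom it out, and a hard run onto the stop at the bottom is over 25 N and too rough.
- blue_key_top (a point): centre of the top face of the blue key (34 mm square); moves with the key; 64 mm above the table when up
- white_key (a joint): travel of the receiver's white key in m: 0 up, 0.008 fully down. Spring travel 8 mm straight down; it starts to move at about 1.5 N, counts as pressed once it is 2.5 mm down (about 3.8 N), passes 5 mm at 6 N, is fully down at 8.7 N, and springs back up; no need to bottom it out, and a hard run onto the stop at the bottom is over 25 N and too rough.
- white_key_top (a point): centre of the top face of the white key (34 mm square); moves with the key; 64 mm above the table when up
- green_puck: loose white round call puck with a green button cap, 72 mm across, white body 22 mm high, about 0.17 kg; origin at the centre of its underside, z up; stands on the table
- green_cap (a joint): travel of the green button cap in m: 0 up, 0.008 fully down. Spring travel 8 mm straight down; it starts to move at about 1.5 N, counts as pressed once it is 2.5 mm down (about 3.8 N), passes 5 mm at 6 N, is fully down at 8.7 N, and springs back up; no need to bottom it out, and a hard run onto the stop at the bottom is over 25 N and too rough.
- green_cap_top (a point): centre of the top face of the green cap (44 mm across); moves with the cap; 34 mm above the table when up
- yellow_puck: loose white round call puck with a yellow button cap, 72 mm across, white body 22 mm high, about 0.17 kg; origin at the centre of its underside, z up; stands on the table
- yellow_cap (a joint): travel of the yellow button cap in m: 0 up, 0.008 fully down. Spring travel 8 mm straight down; it starts to move at about 1.5 N, counts as pressed once it is 2.5 mm down (about 3.8 N), passes 5 mm at 6 N, is fully down at 8.7 N, and springs back up; no need to bottom it out, and a hard run onto the stop at the bottom is over 25 N and too rough.
- yellow_cap_top (a point): centre of the top face of the yellow cap (44 mm across); moves with the cap; 34 mm above the table when up
- red_puck: loose white round call puck with a red button cap, 72 mm across, white body 22 mm high, about 0.17 kg; origin at the centre of its underside, z up; stands on the table
- red_cap (a joint): travel of the red button cap in m: 0 up, 0.008 fully down. Spring travel 8 mm straight down; it starts to move at about 1.5 N, counts as pressed once it is 2.5 mm down (about 3.8 N), passes 5 mm at 6 N, is fully down at 8.7 N, and springs back up; no need to bottom it out, and a hard run onto the stop at the bottom is over 25 N and too rough.
- red_cap_top (a point): centre of the top face of the red cap (44 mm across); moves with the cap; 34 mm above the table when up
- mug: blue mug, 76 mm across, 85 mm high, open on top; origin at the centre of its underside. Not to be disturbed
- highlighter: orange highlighter with a black cap, 125 by 19 by 13 mm, lying along its y; origin under its middle. Not to be disturbed
- stapler: blue and black stapler, 150 mm long (along its x), 36 mm wide, 60 mm high; origin under its middle. Not to be disturbed
- notepad: block of sticky notes in yellow, pink and pale blue, 76 by 76 by 18 mm; origin under its middle. Not to be disturbed
- hole_punch: black and steel hole punch, 110 by 120 mm, about 80 mm high; origin under its middle. Not to be disturbed
Not all that is in view belongs to the job. Leave any purple or turquoise look-alike of the yellow_puck alone.

How it is judged:
On the way, in this order (a step that is already met when the one before it is completed fails the run):
1. the receiver's blue key is pressed (value of joint blue_key above 0.0025 m and value of joint each of green_cap, yellow_cap, white_key below 0.0015 m), for 0.05 s.
2. then the green button is pressed (value of joint green_cap above 0.0025 m and value of joint each of blue_key, yellow_cap, white_key below 0.0015 m), for 0.05 s.
3. then the yellow button is pressed (value of joint yellow_cap above 0.0025 m and value of joint each of blue_key, green_cap, white_key below 0.0015 m), for 0.05 s.
4. then the receiver's white key is pressed (value of joint white_key above 0.0025 m and value of joint each of blue_key, green_cap, yellow_cap below 0.0015 m), for 0.05 s.
At the end, for the whole second after the job is handed in: After the four presses in order, all keys and buttons are back up (within 1.5 mm), the three pucks stand upright, at rest, on the table within 25 mm of where they began, and the mug, highlighter, stapler, notepad and hole punch are within 20 mm of where they began (value of joint each of blue_key, white_key, green_cap, yellow_cap, red_cap below 0.0015 m and height (world z) of each of green_puck, yellow_puck, red_puck below 0.004 m and angle between each of green_puck, yellow_puck, red_puck's own z axis and vertical below 0.08 rad and distance of each of green_puck, yellow_puck, red_puck from where it was at the start of the episode below 0.025 m and linear speed of each of green_puck, yellow_puck, red_puck below 0.02 m/s and distance of each of mug, highlighter, stapler, notepad, hole_punch from where it was at the start of the episode below 0.02 m); the robot touches nothing.
It fails at once if the red button is pressed (value of joint red_cap above 0.002 m).
It fails at once if the receiver or a puck is pushed harder than 25 N (contact force between any of the fingers, the arm and receiver above 25 N or contact force between any of the fingers, the arm and green_puck above 25 N or contact force between any of the fingers, the arm and yellow_puck above 25 N or contact force between any of the fingers, the arm and red_puck above 25 N).
It fails at once if a puck is lifted 8 mm, tipped, or slid more than 25 mm (height (world z) of any of green_puck, yellow_puck, red_puck above 0.008 m or angle between any of green_puck, yellow_puck, red_puck's own z axis and vertical above 0.25 rad or distance of any of green_puck, yellow_puck, red_puck from where it was at the start of the episode above 0.025 m).
It fails at once if the mug, highlighter, stapler, notepad or hole punch is moved more than 20 mm (distance of any of mug, highlighter, stapler, notepad, hole_punch from where it was at the start of the episode above 0.02 m).
It also fails if it takes over 56 s, if anything falls off the work surface, if the arm or the gripper's body presses on something with over 40 N, if the wrist force passes 120 N, or if a joint passes its speed limit or range.

## Robot

A 6-joint arm with a two-finger parallel gripper is mounted at the origin on the work surface. World frame = base frame: x ahead of the robot, y to its left, z up, the work surface at z = 0. Lengths are in m, angles in rad, forces in N, time in s.
With the tool pointing down it reaches from about 0.325 to 0.775 m from the base axis. Payload 5.5 kg.
Tool frame: the origin (TCP) lies on the centre line of the jaws, within the pads' length; the fingertips stand 17 mm ahead of it and the grasp point (between the pads) lies 2 mm behind it (arm.tip_reach is the distance from the TCP to the fingertips, in m); z points along the fingers, y is the line along which they close (so a half turn about z gives the same grasp; the last joint's range is limited). The gripper opens to 88 mm and grips with 3 to 60 N. Pads are 20 mm wide; open, the fingers measure 115 mm over their backs; the gripper's body (75 mm by 178 mm) begins 61 mm behind the grasp point.
Start: joints at [1.243, 0.091, 1.231, -0, 1.82, -0.057], TCP at [0.161, 0.578, 0.24] pointing down, gripper open.
Joint ranges: [-2.87, 2.87], [-0.86, 2.18], [0.17, 2.46], [-1.51, 4.65], [0.06, 2.69], [-2.65, 2.65]. Speed limits (rad/s): [2.57, 2.57, 3.01, 3.14, 3.14, 3.14].

## Interface

Orientations are given as [roll, pitch, yaw] about the fixed x, y, z axes, in that order (R = Rz(yaw) Ry(pitch) Rx(roll)).
In Python, from rig import arm, camera, get_calibration gives the robot as it stands.
- The arm moves only by the tool servo_tool, never from a script. Its argument "rows" is one flat list of numbers, 7 for each row, row after row: the shift along the world's x, y, z in cm, then the turn, a rotation vector about the world's x, y, z in rad, then the opening, from 0 (shut) to 1 (fully open). A call has 1 to 8 rows; each row shifts and turns the commanded pose from where the row before left it; what a row does not reach is not made up. A row lasts 1/10 s, in which the tool goes at most 50 mm and 8.59 degrees, less where a joint would pass 70% of its speed; a pose out of reach is approached as far as the arm can. A call with a gripper value outside its range is refused whole. The fingers move at their own pace and stop on an object; "grip_force" is the grip in N (left out, the last holds). Time passes only in rows, so rows that do not move let the fingers close. It gives the time, the measured TCP pose, the force, the opening and the grip force at its end, in the units of the state.
- arm.observe(): the state, without advancing time (a new reading comes with each control period).
- camera(name): name is "scene" or "top"; returns (picture, depth): 384x512x3 uint8, red, green, blue; 384x512 float32, m along the optical axis (not along the pixel's ray), 0 where there is no reading.
- get_calibration(name): a dict with "fx", "fy", "cx", "cy" (pixels), "k1" (the pictures are not rectified: a ray, as slopes to the right and down, at radius r is drawn at 1 + k1 r^2 times it, then the intrinsics apply), "view" (4x4, takes a point from world to camera coordinates). Camera axes: x right, y down, z forward; pixel columns grow to the right and rows downward; lengths in m; the calibration is good to about 2 mm. A picture is of the moment at which its call begins. get_calibration takes no time and is no camera call.
- arm.sign_off(): hands the job in; it is judged then, once.
The state is a dict: "t": time; "joint_pos": joint angles; "qd": joint speeds; "effort": joint torques, N m; "ee_pos": TCP position; "tcp_rot": TCP orientation; "ft_force": force on the tool from outside, world axes, zero at the start; "wrist_torque": the same for the moment, N m; "width": finger opening in m; "gripper_force": force on a finger pad.
Only numpy, scipy, OpenCV 4.12 (cv2) and the standard library are available. Lean on these libraries where they do the work, as an engineer would, in place of code of your own. Each camera call takes 0.05 s, during which the arm holds its last target. There are 200 camera calls.

## Working session

There is one attempt and no reset: what is moved stays moved. The work goes in short steps, Python scripts to look and compute and a tool call to move; the robot and the scene stay as the last step left them, time stands still between calls to the robot, and variables do not carry over. Pictures are saved under pics/ and viewed, at most 10 in all, crops included, and the job is handed in when it is done.

Besides the shell and the picture viewer there is one more tool, called after ">>>" by a JSON object that holds its "op" and its "data". servo_tool: Moves the arm, as the interface text tells. Its arguments: {"type":"object","properties":{"rows":{"type":"array"},"grip_force":{"type":"number"}},"required":["rows"]}

```bash
mkdir -p pics; cat > h.py <<'E'
import numpy as np, cv2
from rig import arm, camera, get_calibration
def world(name,u,v,depth=None,z=None):
    c=get_calibration(name); x=(u-c["cx"])/c["fx"]; y=(v-c["cy"])/c["fy"]
    K=np.eye(3); p=cv2.undistortPoints(np.array([[[x,y]]],float),K,np.array([c["k1"],0,0,0.]))[0,0]
    W=np.linalg.inv(np.array(c["view"])); d=W[:3,:3]@np.array([p[0],p[1],1]); o=W[:3,3]
    s=depth if z is None else (z-o[2])/d[2]
    return o+s*d
E
python3 - <<'E'
from h import *
for n in("top","scene"):
    p,d=camera(n); np.savez(f"pics/{n}.npz",p=p,d=d)
    cv2.imwrite(f"pics/{n}1.png",cv2.resize(p[:,:,::-1],(800,600),interpolation=cv2.INTER_CUBIC))
s=arm.observe(); print(s, arm.tip_reach)
E
```

```text
{'t': 0.1, 'joint_pos': array([ 1.24326855e+00,  9.17767885e-02,  1.23175046e+00,  8.14538569e-07,
        1.81979429e+00, -5.67409413e-02]), 'qd': array([ 5.22613260e-04, -8.05614364e-04, -2.44418563e-03, -2.08305790e-05,
       -9.07659684e-04, -9.65831897e-04]), 'effort': array([ 2.16646113e-03, -4.47856772e+01, -4.07568955e+01,  6.99311751e-02,
        2.84185493e-02, -1.38327746e-04]), 'ee_pos': array([0.16044413, 0.57790927, 0.23863246]), 'tcp_rot': array([-3.13986660e+00, -9.88342794e-05,  2.87080593e+00]), 'ft_force': array([ 0.39472654,  0.04213827, -0.21906322]), 'wrist_torque': array([-0.06173446, -0.01291063, -0.04710092]), 'gripper_force': 0.0, 'width': 0.08778599307767668} 0.017
```

View pics/top1.png

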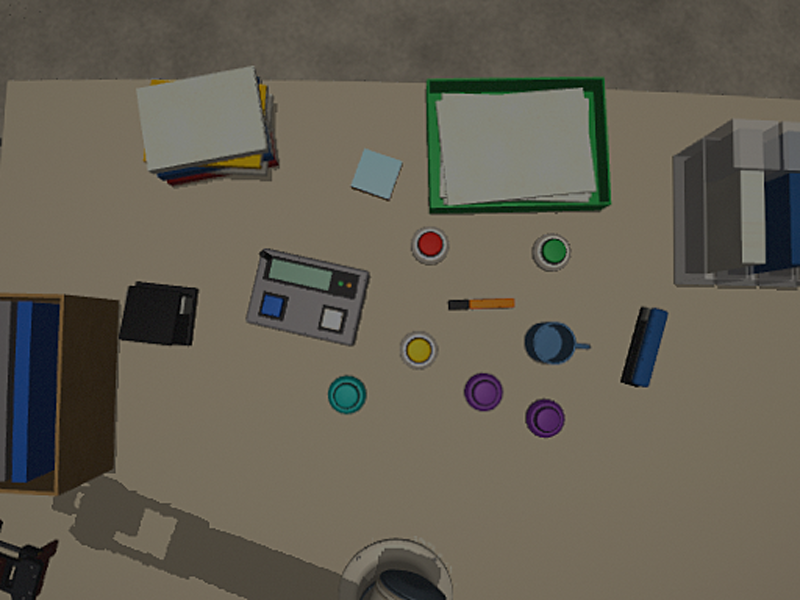

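View pics/scene1.png

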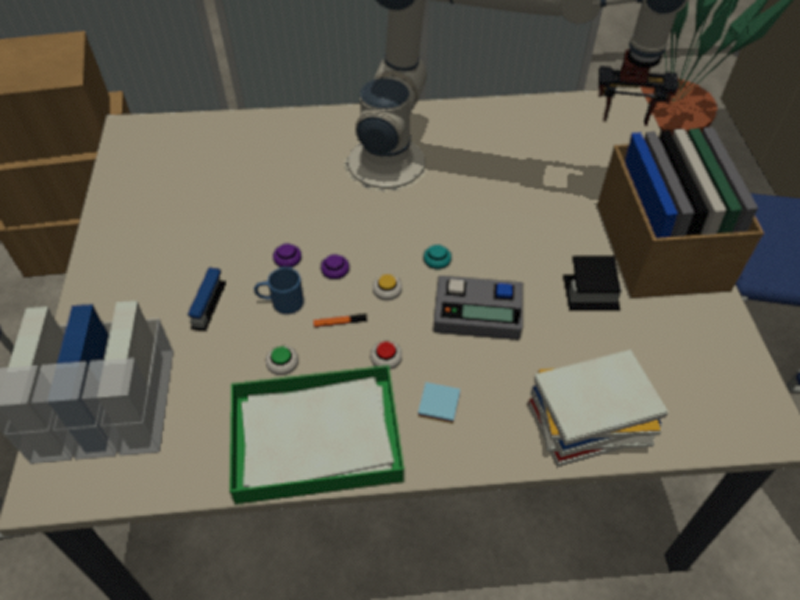

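The top view is up = +x, left = +y. Candidates at 800x600 pixels:
- **Targets:** blue key (272,305), white key (332,319), green puck (554,251), yellow puck (419,349).
- **Avoid:** red puck (430,244), turquoise look-alike (347,393), purple look-alikes (484,391) and (545,417), blue mug, blue stapler.

Next I'll measure these and make one close crop.

```bash
python3 - <<'E'
from h import *
f=np.load("pics/top.npz"); p,d=f["p"],f["d"]
hsv=cv2.cvtColor(p,cv2.COLOR_RGB2HSV); k=.64
for n,u,v,z in [("blue",272,305,.064),("white",332,319,.064),("green",554,251,.034),("yellow",419,349,.034),("red",430,244,.034)]:
    u,v=int(u*k),int(v*k)
    dif=np.abs(p.astype(int)-p[v,u]).sum(2)<60
    w=np.zeros_like(dif); w[v-14:v+15,u-14:u+15]=1
    nl,lab,st,cen=cv2.connectedComponentsWithStats((dif&w).astype(np.uint8))
    l=lab[v,u]; c=cen[l]
    print(n,c/k,st[l],world("top",*c,z=z).round(4),world("top",*c,depth=d[int(c[1]),int(c[0])]).round(4))
# height map
c=get_calibration("top")
for n,u,v in [("box",35,400),("box front",60,320),("box rt",62,450),("boxbot",113,460),("grip",20,570),("punch",160,300),("tray edge",600,205),("traycorner",432,207),("mug",548,330),("rack",720,150),("rackleft",676,280),("aerial",265,253),("rc nearL",249,322),("rc nearR",354,343),("rc farR",367,270)]:
    a,b=int(u*k),int(v*k); print(n,world("top",u*k,v*k,depth=d[b,a]).round(3))
cv2.imwrite("pics/crop.png",cv2.resize(p[140:270,150:380,::-1],None,fx=3.4,fy=3.4,interpolation=cv2.INTER_CUBIC))
E
```

```text
blue [271.39227642 305.28455285] [168 189  13  14 123] [0.5324 0.2298 0.064 ] [0.5324 0.2299 0.0631]
white [331.38860887 318.91381048] [206 198  13  13 124] [0.5107 0.1221 0.064 ] [0.5107 0.1221 0.0639]
green [553.63520408 250.24447279] [348 154  14  14 147] [ 0.6467 -0.2808  0.034 ] [ 0.6465 -0.2804  0.0357]
yellow [418.22567114 349.71686242] [261 217  14  14 149] [ 0.4585 -0.0344  0.034 ] [ 0.4585 -0.0344  0.0345]
red [429.80685764 243.19661458] [269 149  13  14 144] [ 0.654  -0.0516  0.034 ] [ 0.6537 -0.0515  0.0361]
box [0.374 0.556 0.239]
box front [0.497 0.541 0.201]
box rt [0.289 0.538 0.187]
boxbot [0.234 0.537 0.001]
grip [0.155 0.512 0.343]
punch [0.537 0.43  0.069]
tray edge [ 0.732 -0.364  0.045]
traycorner [ 0.715 -0.053  0.066]
mug [ 0.499 -0.278  0.011]
rack [ 0.804 -0.525  0.178]
rackleft [ 0.6   -0.528  0.001]
aerial [0.622 0.237 0.097]
rc nearL [0.502 0.273 0.046]
rc nearR [0.468 0.082 0.041]
rc farR [ 0.605  0.064 -0.003]
```

View pics/crop.png

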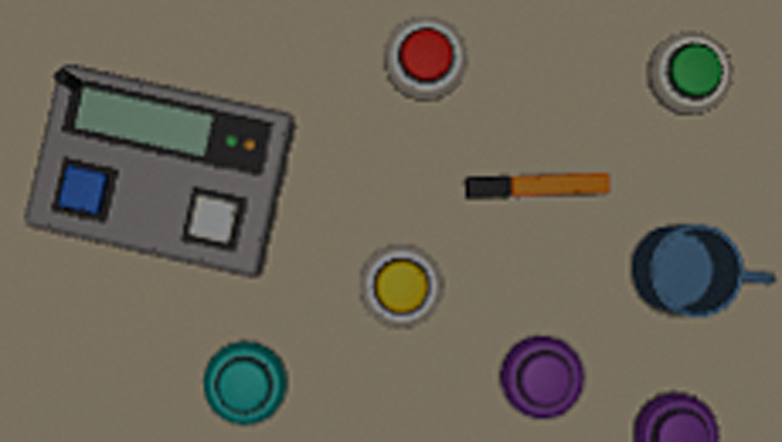

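The crop confirms the choice: blue key (85,190), white key (213,218), green cap (695,70), yellow cap (402,286). The red cap (427,55), turquoise and purple look-alikes are separate. I'll lift clear of the binder box, shut the fingers and go over to the blue key.

>>> {"op": "servo_tool", "data": {"rows": [0, 0, 3, 0, 0, 0, 0, 0, 0, 4, 0, 0, 0, 0, 0, 0, 4, 0, 0, 0, 0, 0, -2, 1, 0, 0, 0, 0, 2.8, -2.7, 0, 0, 0, 0, 0, 2.8, -2.7, 0, 0, 0, 0, 0, 2.8, -2.7, 0, 0, 0, 0, 0, 2.8, -2.7, 0, 0, 0, 0, 0], "grip_force": 10}}

```text
t: 0.9
ee_pos: [0.2733, 0.449, 0.3592]
tcp_rot: [-3.141, -0.0, 2.871]
ft_force: [0.0, 0.2, 0.4]
width: 0.0274
gripper_force: 0.0
```

>>> {"op": "servo_tool", "data": {"rows": [2.8, -2.7, 0, 0, 0, 0, 0, 2.8, -2.7, 0, 0, 0, 0, 0, 2.8, -2.7, 0, 0, 0, 0, 0, 2.8, -2.7, 0, 0, 0, 0, 0, 2.8, -2.7, 0, 0, 0, 0, 0, 2.8, -2.7, 0, 0, 0, 0, 0, 2.8, -2.7, 0, 0, 0, 0, 0, 0, 0, 0, 0, 0, 0, 0]}}

```text
t: 1.7
ee_pos: [0.471, 0.2581, 0.3581]
tcp_rot: [-3.139, -0.001, 2.865]
ft_force: [-0.2, 1.4, -0.7]
width: 0.0003
gripper_force: 0.0
```

>>> {"op": "servo_tool", "data": {"rows": [3, -1.4, 0, 0, 0, 0, 0, 3.1, -1.4, 0, 0, 0, 0, 0, 0, 0, -4.5, 0, 0, 0, 0, 0, 0, -4.5, 0, 0, 0, 0, 0, 0, -4.5, 0, 0, 0, 0, 0, 0, -4.5, 0, 0, 0, 0, 0, 0, -4, 0, 0, 0, 0, 0, 0, 0, 0, 0, 0, 0]}}

```text
t: 2.5
ee_pos: [0.5256, 0.2325, 0.1318]
tcp_rot: [-3.134, -0.011, 2.871]
ft_force: [-1.4, -0.1, -1.0]
width: 0.0003
gripper_force: 0.0
```

>>> {"op": "servo_tool", "data": {"rows": [0, 0, 0, 0, 0, 0, 0, 0, 0, 0, 0, 0, 0, 0]}}

```text
t: 2.7
ee_pos: [0.5306, 0.2339, 0.1432]
tcp_rot: [3.139, 0.004, 2.871]
ft_force: [0.4, -0.2, 0.2]
width: 0.0005
gripper_force: 0.0
```

>>> {"op": "servo_tool", "data": {"rows": [0, 0, -2, 0, 0, 0, 0, 0, 0, -1.5, 0, 0, 0, 0, 0, 0, -1, 0, 0, 0, 0, 0, 0, -0.5, 0, 0, 0, 0, 0, 0, 0, 0, 0, 0, 0, 0, 0, 0, 0, 0, 0, 0, 0, 0, 0, 0, 0, 0, 0]}}

```text
t: 3.4
ee_pos: [0.5299, 0.2333, 0.0905]
tcp_rot: [3.141, 0.001, 2.871]
ft_force: [-0.2, -0.7, -0.1]
width: 0.0007
gripper_force: 0.0
```

```bash
python3 - <<'E'
from h import *
p,d=camera("scene"); s=arm.observe(); print(s["ee_pos"],s["ft_force"])
c=get_calibration("scene"); k=.64
cv2.imwrite("pics/s2.png",cv2.resize(p[120:230,250:390,::-1],None,fx=5,fy=5,interpolation=cv2.INTER_CUBIC))
E
```

```text
[0.52991212 0.23326591 0.09047835] [ 0.13500076  0.3551647  -0.95102432]
```

View pics/s2.png

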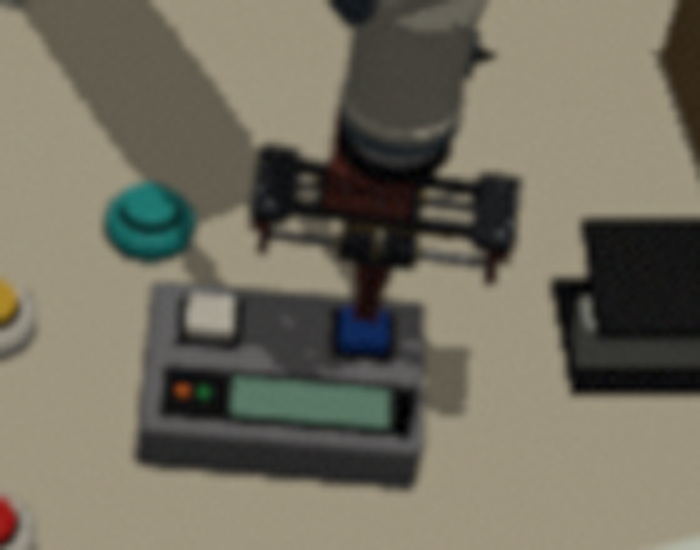

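The closed fingertips at (368,315) hover about 9 mm above the blue key at (362,332). I'll trim sideways and press slowly.

>>> {"op": "servo_tool", "data": {"rows": [0.2, -0.3, -0.3, 0, 0, 0, 0, 0, 0, -0.3, 0, 0, 0, 0, 0, 0, -0.2, 0, 0, 0, 0, 0, 0, -0.1, 0, 0, 0, 0, 0, 0, -0.1, 0, 0, 0, 0, 0, 0, 0, 0, 0, 0, 0, 0, 0, 0, 0, 0, 0, 0]}}

```text
t: 4.15
ee_pos: [0.5315, 0.23, 0.0799]
tcp_rot: [-3.141, 0.0, 2.871]
ft_force: [-1.6, -2.3, 3.0]
width: 0.0003
gripper_force: 1.3
```

>>> {"op": "servo_tool", "data": {"rows": [0, 0, -0.1, 0, 0, 0, 0, 0, 0, -0.1, 0, 0, 0, 0, 0, 0, 0, 0, 0, 0, 0, 0, 0, 0, 0, 0, 0, 0]}}

```text
t: 4.55
ee_pos: [0.5315, 0.2301, 0.0778]
tcp_rot: [-3.142, 0.0, 2.871]
ft_force: [-1.3, -2.7, 4.5]
width: 0.0003
gripper_force: 2.2
```

>>> {"op": "servo_tool", "data": {"rows": [0, 0, -0.1, 0, 0, 0, 0, 0, 0, 0, 0, 0, 0, 0, 0, 0, 0, 0, 0, 0, 0]}}

```text
t: 4.85
ee_pos: [0.5316, 0.23, 0.0768]
tcp_rot: [-3.141, 0.0, 2.871]
ft_force: [-2.3, -3.7, 5.1]
width: 0.0005
gripper_force: 2.7
```

Blue is pressed (about 4 mm, 5 N). I'll lift off and travel to green.

>>> {"op": "servo_tool", "data": {"rows": [0, 0, 0.5, 0, 0, 0, 0, 0, 0, 1.5, 0, 0, 0, 0, 0, 0, 3, 0, 0, 0, 0, 0, 0, 3, 0, 0, 0, 0, 0, 0, 2, 0, 0, 0, 0, 0, 0.4, -2, 0, 0, 0, 0, 0, 0.8, -3.5, 0, 0, 0, 0, 0, 0.8, -3.5, 0, 0, 0, 0, 0]}}

```text
validation failed for argument at $.ro...
```

>>> {"op": "servo_tool", "data": {"rows": [0.8, -3.5, 0, 0, 0, 0, 0, 0.8, -3.5, 0, 0, 0, 0, 0, 0.8, -3.5, 0, 0, 0, 0, 0, 0.8, -3.5, 0, 0, 0, 0, 0, 0.8, -3.5, 0, 0, 0, 0, 0, 0.8, -3.5, 0, 0, 0, 0, 0, 0.8, -3.5, 0, 0, 0, 0, 0, 0.8, -3.5, 0, 0, 0, 0, 0]}}

```text
t: 5.65
ee_pos: [0.5957, -0.0508, 0.0757]
tcp_rot: [3.141, -0.0, 2.871]
ft_force: [1.6, -0.1, -0.1]
width: 0.0001
gripper_force: 0.0
```

>>> {"op": "servo_tool", "data": {"rows": [0.8, -3.5, 0, 0, 0, 0, 0, 0.8, -3.5, 0, 0, 0, 0, 0, 0.8, -3.5, 0, 0, 0, 0, 0, 0.4, -2, 0, 0, 0, 0, 0, 0, -1, 0, 0, 0, 0, 0, 0, 0, 0, 0, 0, 0, 0, 0, 0, 0, 0, 0, 0, 0, 0, 0, 0, 0, 0, 0, 0]}}

```text
t: 6.45
ee_pos: [0.6236, -0.1833, 0.0767]
tcp_rot: [3.141, 0.0, 2.872]
ft_force: [0.1, 0.8, 0.1]
width: 0.0003
gripper_force: 0.0
```

The lift call was refused, and I had queued the two sideways moves behind it. So the finger slid off the blue key at key height, with the tip at 0.06 m. I'll check for damage before going on.

```bash
python3 - <<'E'
from h import *
p,d=camera("scene"); s=arm.observe(); print(s["t"],s["ee_pos"],s["ft_force"])
old=np.load("pics/scene.npz")["p"]
cv2.imwrite("pics/s3.png",cv2.resize(np.vstack([old[145:250,110:345],p[145:250,110:345]])[:,:,::-1],None,fx=2.8,fy=2.8,interpolation=cv2.INTER_CUBIC))
E
```

```text
6.5 [ 0.62360966 -0.18337719  0.0768363 ] [-0.39497452 -1.17216782  0.24777693]
```

View pics/s3.png

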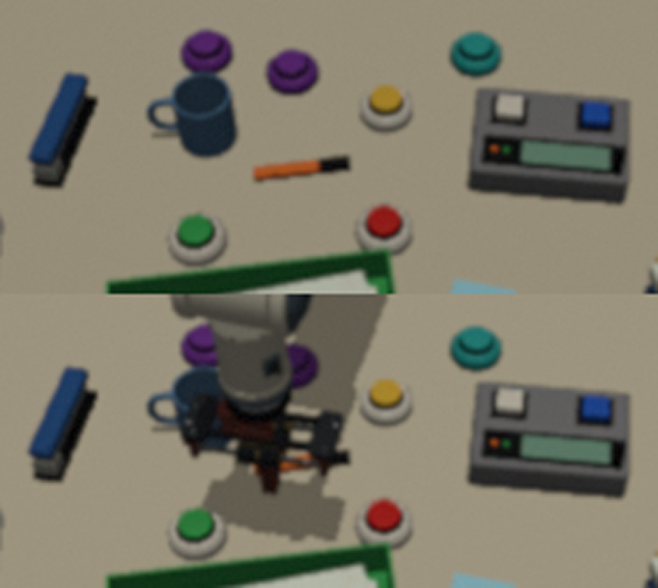

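Comparing before (top) and after (bottom), nothing moved: blue key up at (597,408), pucks, mug and highlighter unchanged. The tip is 26 mm above cap height. I'll go on to green, making one move call at a time.

>>> {"op": "servo_tool", "data": {"rows": [0.5, -2, 0, 0, 0, 0, 0, 0.8, -3, 0, 0, 0, 0, 0, 0.6, -2.8, 0, 0, 0, 0, 0, 0.4, -1.5, 0, 0, 0, 0, 0, 0, -0.4, -0.5, 0, 0, 0, 0, 0, 0, -0.5, 0, 0, 0, 0, 0, 0, 0, 0, 0, 0, 0, 0, 0, 0, 0, 0, 0, 0]}}

```text
t: 7.3
ee_pos: [0.6464, -0.2805, 0.0662]
tcp_rot: [3.141, -0.001, 2.872]
ft_force: [-0.1, -0.8, 0.7]
width: 0.0007
gripper_force: 0.0
```

>>> {"op": "servo_tool", "data": {"rows": [0, 0, -0.5, 0, 0, 0, 0, 0, 0, -0.5, 0, 0, 0, 0, 0, 0, -0.3, 0, 0, 0, 0, 0, 0, -0.2, 0, 0, 0, 0, 0, 0, -0.2, 0, 0, 0, 0, 0, 0, -0.1, 0, 0, 0, 0, 0, 0, 0, 0, 0, 0, 0, 0, 0, 0, 0, 0, 0, 0]}}

```text
t: 8.1
ee_pos: [0.6466, -0.2819, 0.0491]
tcp_rot: [-3.142, 0.0, 2.871]
ft_force: [-2.1, 1.7, 3.6]
width: 0.0007
gripper_force: 1.7
```

>>> {"op": "servo_tool", "data": {"rows": [0, 0, -0.1, 0, 0, 0, 0, 0, 0, -0.1, 0, 0, 0, 0, 0, 0, 0, 0, 0, 0, 0, 0, 0, 0, 0, 0, 0, 0]}}

```text
t: 8.5
ee_pos: [0.6467, -0.282, 0.0471]
tcp_rot: [-3.141, 0.001, 2.871]
ft_force: [-2.3, 2.1, 5.0]
width: 0.0002
gripper_force: 2.6
```

Green is pressed (about 4 mm, 5 N). Lifting straight up.

>>> {"op": "servo_tool", "data": {"rows": [0, 0, 0.5, 0, 0, 0, 0, 0, 0, 1, 0, 0, 0, 0, 0, 0, 2, 0, 0, 0, 0, 0, 0, 2, 0, 0, 0, 0, 0, 0, 2, 0, 0, 0, 0, 0, 0, 1.5, 0, 0, 0, 0, 0, 0, 1, 0, 0, 0, 0, 0, 0, 0, 0, 0, 0, 0]}}

```text
t: 9.3
ee_pos: [0.6471, -0.2823, 0.1486]
tcp_rot: [-3.141, 0.003, 2.871]
ft_force: [0.8, -0.4, -0.1]
width: 0.0005
gripper_force: 0.0
```

>>> {"op": "servo_tool", "data": {"rows": [-1, 1.5, 0, 0, 0, 0, 0, -2, 2.5, 0, 0, 0, 0, 0, -2.5, 3.3, 0, 0, 0, 0, 0, -2.5, 3.3, 0, 0, 0, 0, 0, -2.5, 3.3, 0, 0, 0, 0, 0, -2.5, 3.3, 0, 0, 0, 0, 0, -2, 2.5, 0, 0, 0, 0, 0, -1.5, 2, 0, 0, 0, 0, 0]}}

```text
t: 10.1
ee_pos: [0.4799, -0.0634, 0.1454]
tcp_rot: [3.142, -0.002, 2.871]
ft_force: [0.4, -0.7, -0.7]
width: 0.0003
gripper_force: 0.0
```

>>> {"op": "servo_tool", "data": {"rows": [-1.3, 1.7, -1, 0, 0, 0, 0, -0.8, 1, -2, 0, 0, 0, 0, -0.3, 0.4, -2, 0, 0, 0, 0, 0, 0, -2, 0, 0, 0, 0, 0, 0, -1, 0, 0, 0, 0, 0, 0, -0.4, 0, 0, 0, 0, 0, 0, 0, 0, 0, 0, 0, 0, 0, 0, 0, 0, 0, 0]}}

```text
t: 10.9
ee_pos: [0.458, -0.0341, 0.0634]
tcp_rot: [3.141, 0.001, 2.871]
ft_force: [0.1, 0.6, 0.3]
width: 0.0003
gripper_force: 0.0
```

>>> {"op": "servo_tool", "data": {"rows": [0, 0, -0.5, 0, 0, 0, 0, 0, 0, -0.3, 0, 0, 0, 0, 0, 0, -0.3, 0, 0, 0, 0, 0, 0, -0.2, 0, 0, 0, 0, 0, 0, -0.1, 0, 0, 0, 0, 0, 0, 0, 0, 0, 0, 0, 0, 0, 0, 0, 0, 0, 0]}}

```text
t: 11.6
ee_pos: [0.4576, -0.0339, 0.049]
tcp_rot: [-3.142, 0.0, 2.871]
ft_force: [-0.9, 0.7, 3.9]
width: 0.0005
gripper_force: 1.7
```

>>> {"op": "servo_tool", "data": {"rows": [0, 0, -0.1, 0, 0, 0, 0, 0, 0, -0.1, 0, 0, 0, 0, 0, 0, 0, 0, 0, 0, 0, 0, 0, 0, 0, 0, 0, 0]}}

```text
t: 12.0
ee_pos: [0.4576, -0.0339, 0.0469]
tcp_rot: [-3.142, 0.0, 2.871]
ft_force: [-1.5, -0.8, 5.5]
width: 0.0008
gripper_force: 2.6
```

Yellow is pressed (about 4 mm, 5 N). Lifting.

>>> {"op": "servo_tool", "data": {"rows": [0, 0, 0.5, 0, 0, 0, 0, 0, 0, 1, 0, 0, 0, 0, 0, 0, 2, 0, 0, 0, 0, 0, 0, 2, 0, 0, 0, 0, 0, 0, 1.5, 0, 0, 0, 0, 0, 0, 1, 0, 0, 0, 0, 0, 0, 0, 0, 0, 0, 0, 0, 0, 0, 0, 0, 0, 0]}}

```text
t: 12.8
ee_pos: [0.4573, -0.0338, 0.1261]
tcp_rot: [-3.142, -0.001, 2.871]
ft_force: [-0.2, -0.1, 0.2]
width: 0.0004
gripper_force: 0.0
```

>>> {"op": "servo_tool", "data": {"rows": [0.7, 2, 0, 0, 0, 0, 0, 1.2, 3.5, 0, 0, 0, 0, 0, 1.2, 3.5, 0, 0, 0, 0, 0, 1.1, 3.3, 0, 0, 0, 0, 0, 0.8, 2.2, 0, 0, 0, 0, 0, 0.3, 1.1, 0, 0, 0, 0, 0, 0, 0, 0, 0, 0, 0, 0, 0, 0, 0, 0, 0, 0, 0]}}

```text
t: 13.6
ee_pos: [0.5101, 0.1214, 0.126]
tcp_rot: [-3.14, -0.001, 2.871]
ft_force: [-0.3, -0.7, -0.3]
width: 0.0004
gripper_force: 0.0
```

Contact should come at TCP z of about 0.081.

>>> {"op": "servo_tool", "data": {"rows": [0, 0, -1, 0, 0, 0, 0, 0, 0, -1.2, 0, 0, 0, 0, 0, 0, -0.8, 0, 0, 0, 0, 0, 0, -0.5, 0, 0, 0, 0, 0, 0, -0.3, 0, 0, 0, 0, 0, 0, -0.2, 0, 0, 0, 0, 0, 0, 0, 0, 0, 0, 0, 0, 0, 0, 0, 0, 0, 0]}}

```text
t: 14.4
ee_pos: [0.5107, 0.1222, 0.087]
tcp_rot: [3.141, 0.001, 2.871]
ft_force: [1.0, -0.5, 0.9]
width: 0.0005
gripper_force: 0.0
```

>>> {"op": "servo_tool", "data": {"rows": [0, 0, -0.3, 0, 0, 0, 0, 0, 0, -0.2, 0, 0, 0, 0, 0, 0, -0.2, 0, 0, 0, 0, 0, 0, -0.1, 0, 0, 0, 0, 0, 0, 0, 0, 0, 0, 0, 0, 0, 0, 0, 0, 0, 0]}}

```text
t: 15.0
ee_pos: [0.5106, 0.1222, 0.0791]
tcp_rot: [3.141, 0.0, 2.871]
ft_force: [-0.6, 0.7, 3.5]
width: 0.0004
gripper_force: 1.7
```

>>> {"op": "servo_tool", "data": {"rows": [0, 0, -0.1, 0, 0, 0, 0, 0, 0, -0.1, 0, 0, 0, 0, 0, 0, 0, 0, 0, 0, 0, 0, 0, 0, 0, 0, 0, 0]}}

```text
t: 15.4
ee_pos: [0.5106, 0.1222, 0.0769]
tcp_rot: [3.141, 0.0, 2.871]
ft_force: [-1.8, -0.1, 4.5]
width: 0.0003
gripper_force: 2.6
```

White is pressed (about 4 mm, 5 N). Lifting clear.

>>> {"op": "servo_tool", "data": {"rows": [0, 0, 0.5, 0, 0, 0, 0, 0, 0, 1, 0, 0, 0, 0, 0, 0, 2, 0, 0, 0, 0, 0, 0, 3, 0, 0, 0, 0, 0, 0, 2, 0, 0, 0, 0, 0, 0, 1, 0, 0, 0, 0, 0, 0, 0, 0, 0, 0, 0, 0, 0, 0, 0, 0, 0, 0]}}

```text
t: 16.2
ee_pos: [0.5102, 0.1221, 0.1706]
tcp_rot: [-3.141, -0.001, 2.871]
ft_force: [-0.2, 0.2, -1.3]
width: 0.0005
gripper_force: 0.0
```

```bash
python3 - <<'E'
from h import *
p,d=camera("scene"); s=arm.observe(); print(s["t"],s["ee_pos"],s["ft_force"])
cv2.imwrite("pics/s4.png",cv2.resize(p[120:270,110:400,::-1],None,fx=2.7,fy=2.7,interpolation=cv2.INTER_CUBIC))
E
```

```text
16.25 [0.5099606  0.1220384  0.17001745] [0.32198816 0.96307196 0.27500314]
```

View pics/s4.png

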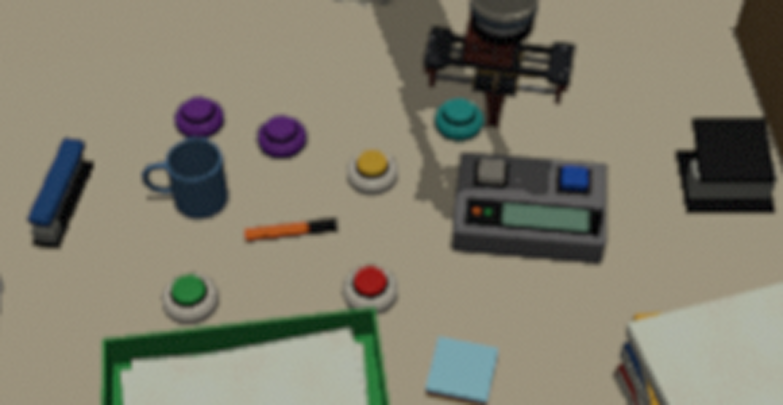

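Everything is in place: green (190,290), yellow (372,163), red (370,281) and both keys (490,170), (575,178) are up, and the gripper is clear. Handing in.

```bash
python3 -c "
from rig import arm; print(arm.sign_off())"
```

```text
the job is handed in; nothing more can be done
None
```

I pressed blue, green, yellow and white in order, each about 4 mm at 5 N, and handed the job in with no verdict shown; after the blue press a refused lift call let the finger slide off that key sideways with the force unmeasured, but pictures showed every key and cap back up and nothing moved.

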